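Raise the carver's tilting board to its mark and hold it

ROBOT

A 6-joint arm with a two-finger parallel gripper is mounted at the origin on the work surface. World frame = base frame: x ahead of the robot, y to its left, z up, the work surface at z = 0. Lengths are in m, angles in rad, forces in N, time in s.
With the tool pointing down it reaches from about 0.35 to 0.975 m from the base axis. Payload 4.9 kg.
Tool frame: the origin (TCP) lies on the front face of the gripper's body, between the roots of the fingers; the fingertips stand 73 mm ahead of it and the grasp point (between the pads) lies 54 mm ahead of it; z points along the fingers, y is the line along which they close (so a half turn about z gives the same grasp; the last joint's range is limited). The gripper opens to 85 mm and grips with 20 to 120 N. Pads are 22 mm wide; open, the fingers measure 114 mm over their backs; the gripper's body (76 mm by 85 mm) begins 54 mm behind the grasp point. The pads swing forward as they close: fully open they stand 13 mm farther back than shut.
Start: joints at [-0.119, 0.053, 1.613, -0, 1.476, -0.119], TCP at [0.625, 0, 0.304] pointing down, gripper open.
Joint ranges: [-3.01, 3.01], [-1.01, 2.22], [0.06, 2.58], [-1.02, 4.17], [0.09, 2.62], [-3.14, 3.14]. Speed limits (rad/s): [2.57, 2.57, 3.14, 3.14, 3.14, 3.14].

INTERFACE

Orientations are given as a rotation vector (axis times angle).
In Python, from station import status, imaging, order gives the robot as it stands.
- The arm moves only by the tool arm_command, never from a script. Its argument "increments" is a list of rows, each an object with "slide": the shift along the tool's x, y, z in m, a list of three; "spin": the turn about the tool's z in degrees; "gripper": the opening, from -1 (shut) to 1 (fully open). In form: [{"slide": [x, y, z], "spin": spin, "gripper": gripper}, ...]. A call has 1 to 8 rows; each row is the pose to reach, as a shift and turn from the pose commanded when the call began, along the tool's axes at that moment; what a row does not reach only later rows make up. A row lasts 1/12 s, in which the tool goes at most 41.7 mm and 7.16 degrees, less where a joint would pass 70% of its speed; a pose out of reach is approached as far as the arm can. A call with a gripper value outside its range is refused whole. The fingers move at their own pace and stop on an object; "newtons" is the grip in N (left out, the last holds). Time passes only in rows, so rows that repeat a pose let the fingers close. It gives the time, the measured TCP pose, the force, the opening and the grip force at its end, in the units of the state.
- status.get_obs(): the state, without advancing time (a new reading comes with each control period).
- imaging.get_image(name): name is "scene" or "side" or "wrist"; returns a dict with "frame" (400x640x3 uint8, red, green, blue), "vfov" (degrees; the focal length in pixels is half the picture's height over the tangent of half this angle, whatever the lens; pixels are square), "cx", "cy" (the principal point, pixels), "view" (4x4, takes a point from world to camera coordinates); the wrist camera has in their place "mount" (4x4, takes a point from camera to tool coordinates, whose origin is the TCP and whose axes are the flange's). Camera axes: x right, y up, looking along -z (the intrinsics and any distortion apply to the point x, -y, -z); pixel columns grow to the right and rows downward; lengths in m; the calibration is good to about 2 mm. A picture is of the moment at which its call begins: read the wrist's pose just before it. There is no depth.
- order.finish_job(): hands the job in; it is judged then, once.
The state is a dict: "t": time; "q": joint angles; "dq": joint speeds; "effort": joint torques, N m; "tool_pos": TCP position; "tool_rot": TCP orientation; "contact_force": force on the tool from outside, world axes, zero at the start; "wrist_torque": the same for the moment, N m; "opening": finger opening in m; "grip_force": force on a finger pad.
Only numpy, scipy, OpenCV 4.12 (cv2) and the standard library are available. Lean on these libraries where they do the work, as an engineer would, in place of code of your own. Each camera call takes 0.05 s, during which the arm holds its last target. There are 200 camera calls.

TASK

Pull the steel hold-down clip straight up off its sprung catch rail behind the tilting carving board and put it down in the empty wooden tray. Then lift the board by its grip bar until the pointer pin on its side points at the block clamped on the curved rod, and keep holding it there: the program finishes while the gripper still carries the board at the mark, ready for someone to fit the strut. Do not shift the block on the rod or disturb the other things on the bench.

Things in the scene. Friction and masses are not known exactly. Their poses are not given: they have to be found in the camera images.
- stand: Fixed wooden plinth of a tilting carving board, sizes in mm: 280 (x) x 290 (y) x 30 tall; origin at the centre of its underside, x away from the robot, z up. In its frame the board's hinge axis runs along y through (x -120, z 39). A curved steel rod (quadrant) of radius 190 about that axis stands at y -130 and rises to z 205, with a straight post under its top end, at x -20.
- rail (a point): Middle of the top of the plain steel catch rail behind the board: an upright bar on the plinth, 12 thick (x), 70 long (y), in the stand's frame at (115, 75), its top 62 above the bench. A sprung steel ball in each long face, 17 below the top, is the catch.
- board: Plywood tilting board, 205 x 220 x 18, about 0.65 kg, hinged at its edge nearest the robot, flat at the start. Its far edge swings up (0 to 1.2 rad); let go, it falls back. Origin on the hinge axis, mid-width, mid-thickness; x from hinge to far edge, y along the hinge, z out of the upper face. At angle a, x points a above level. A blank 75 x 130 x 20 is fixed on it, centred 55 from the hinge.
- handle (a point): Middle of the board's grip bar: a round dark steel bar 12 thick, along the board's y, 90 between the centres of its two posts, its centre line 30 above the board's upper face; in the board's frame (185, -30, 39) mm. Pinch it from above across the bar (along the board's x).
- pin (a point): Tip of the pointer pin, 6 thick, that sticks out 9 mm sideways (-y) from the board's edge beside the curved rod; in the board's frame (190, -120, 0) mm. It runs round the hinge with the board.
- mark (a point): The mark: a small metal block clamped on the curved rod, 16 x 16 and 20 long along the rod, with a dark thumb knob outside. This point is 2 mm off the middle of its face towards the board, on the pin tip's circle: pin and mark coincide at the marked angle (somewhere from 0.4 to 0.75 rad).
- clip: Loose steel clip, about 0.15 kg: a U saddle astride the rail, a lip (to -x, 43 from its middle) over the board's far edge. Origin: middle of its legs' underside, 37 above the bench; axes as the stand's. Saddle 27 (x) x 40 (y) x 33 tall; on it a black upright grip 24 (x) x 14 (y), z 33 to 70: pinch along y. Pull straight up: the catch resists with some 12 N for 4 mm; clear after 26.
- tray: Fixed shallow wooden tray, 150 (x) x 120 (y) outside, 25 tall, walls and floor 5; empty; left or right of the stand. Origin at the centre of its underside.
- stone: Fixed honing stone in its holder, 170 x 75 x 36 tall, on the other side of the stand than the tray; not used. Origin at the centre of its underside.
- gouge_a: Bystander, not used (mm): a carving gouge lying flat: round wooden handle 120 long, 24 thick, steel blade 90 long on its +x end; origin under the handle's middle
- gouge_b: Bystander, not used (mm): a carving gouge lying flat: dark wooden handle 130 long, 24 thick, steel blade 100 long on its +x end; origin under the handle's middle
- gouge_c: Bystander, not used (mm): a carving gouge lying flat: pale wooden handle 110 long, 24 thick, steel blade 80 long on its +x end; origin under the handle's middle
- offcut: Bystander, not used (mm): a loose pale wood offcut, 60 x 45 x 35; origin at the centre of its underside
- glue: Bystander, not used (mm): an upright white glue bottle, 40 across, 100 tall; origin at the centre of its underside
- mallet: Bystander, not used (mm): a carver's wooden mallet lying on its side: head 100 x 70 x 70, handle 26 thick and 200 long; origin on the bench below the handle, its x axis runs from handle to head
Not all that is in view belongs to the job. There is more than one size of the tray; the job needs the smaller.

How it is judged:
On the way, in this order (a step that is already met when the one before it is completed fails the run):
1. the clip is lifted clear of its rail while the board is down (z of clip in the frame of stand above 0.066 m and angle between board's own z axis and vertical below 0.15 rad), for 0.05 s.
2. the clip rests in the tray, let go (x of clip in the frame of tray between -0.072 and 0.072 m and y of clip in the frame of tray between -0.057 and 0.057 m and z of clip in the frame of tray between -0.005 and 0.045 m and contact force between clip and tray above 0.3 N and contact force between the fingers and clip below 0.1 N and linear speed of clip below 0.03 m/s), for 0.2 s.
3. the fingers hold the board with its pin at the mark (distance between pin and mark below 0.01 m and contact force between the fingers and board above 1 N and angular speed of board below 0.06 rad/s), for 0.3 s.
At the end, for the whole second after the job is handed in: The fingers still carry the board (over 1 N), at rest, with its pin tip within 10 mm of the mark (the block is 20 mm long); the clip lies let go and at rest in the tray; the block has not shifted by 8 mm (all of step 2 and all of step 3 and distance of mark from where it was at the start of the episode below 0.008 m); the arm keeps its last pose, push and grip.
It fails at once if the block on the rod is shifted by over 8 mm (distance of mark from where it was at the start of the episode above 0.008 m).
It fails at once if a gouge, the offcut, the glue bottle or the mallet is moved by over 30 mm (distance of any of gouge_a, gouge_b, gouge_c, offcut, glue, mallet from where it was at the start of the episode above 0.03 m).
It also fails if it takes over 59 s, if anything falls off the work surface, if the arm or the gripper's body presses on something with over 40 N, if the wrist force passes 120 N, or if a joint passes its speed limit or range.

## Working session

There is one attempt and no reset: what is moved stays moved. The work goes in short steps, Python scripts to look and compute and a tool call to move; the robot and the scene stay as the last step left them, time stands still between calls to the robot, and variables do not carry over. Pictures are saved under pics/ and viewed, at most 10 in all, crops included, and the job is handed in when it is done.

Besides the shell and the picture viewer there is one more tool, called as name(argument=value, ...) on one line, values as JSON. arm_command: Moves the arm, as the interface text tells. Its arguments: {"type":"object","properties":{"increments":{"type":"array","items":{"type":"object","properties":{"slide":{"type":"array","items":{"type":"number"}},"spin":{"type":"number"},"gripper":{"type":"number"}}}},"newtons":{"type":"number"}},"required":["increments"]}

```bash
ls; mkdir -p pics
cat > h.py <<'E'
import numpy as np,cv2,json
from scipy.spatial.transform import Rotation as R
from station import status,imaging,order
def grab(n,f):
    o=status.get_obs(); d=imaging.get_image(n)
    cv2.imwrite(f'pics/{f}.png',d['frame'][:,:,::-1])
    if n=='wrist':
        T=np.eye(4);T[:3,:3]=R.from_rotvec(o['tool_rot']).as_matrix();T[:3,3]=o['tool_pos']
        C=T@np.array(d['mount'])
    else: C=np.linalg.inv(np.array(d['view']))
    np.savez(f'pics/{f}.npz',C=C,f=200/np.tan(np.radians(d['vfov'])/2),cx=d['cx'],cy=d['cy'])
    return d
def ray(f,u,v):
    z=np.load(f'pics/{f}.npz');d=np.array([(u-z['cx'])/z['f'],-(v-z['cy'])/z['f'],-1.])
    d=z['C'][:3,:3]@d;return z['C'][:3,3],d/np.linalg.norm(d)
def onz(f,u,v,h):
    o,d=ray(f,u,v);return o+d*(h-o[2])/d[2]
def tri(*obs):
    A=np.zeros((3,3));b=np.zeros(3);rs=[ray(*q) for q in obs]
    for o,d in rs:
        P=np.eye(3)-np.outer(d,d);A+=P;b+=P@o
    x=np.linalg.solve(A,b);return x,[round(float(np.linalg.norm((np.eye(3)-np.outer(d,d))@(x-o)))*1000,1) for o,d in rs]
def proj(f,p):
    z=np.load(f'pics/{f}.npz');c=np.linalg.inv(z['C'])@np.append(p,1);return z['cx']+z['f']*c[0]/-c[2], z['cy']-z['f']*c[1]/-c[2]
E
python3 - <<'E'
from h import *
for n in('scene','side','wrist'):
    d=grab(n,n+'0');print(n,{k:v for k,v in d.items() if k!='frame'})
print(status.get_obs())
E
```

```text
pics
scene {'vfov': 48.90721814135669, 'cx': 315.1255016342516, 'cy': 189.60934383538168, 'view': array([[-0.88282694,  0.4694165 ,  0.01627085,  0.41045785],
       [-0.28001497, -0.55380156,  0.78415269,  0.13781264],
       [ 0.37710503,  0.68771504,  0.62035459, -1.70511693],
       [ 0.        ,  0.        ,  0.        ,  1.        ]])}
side {'vfov': 53.59212671081088, 'cx': 317.0176984745252, 'cy': 195.60658550296472, 'view': array([[ 0.78878838, -0.61422549, -0.02323659, -0.35281459],
       [ 0.35594499,  0.42563129,  0.83195022, -0.28856047],
       [-0.50111481, -0.66450361,  0.5543635 , -0.9770029 ],
       [ 0.        ,  0.        ,  0.        ,  1.        ]])}
wrist {'vfov': 71.73715088141773, 'cx': 318.7399594250534, 'cy': 198.15607788145147, 'mount': array([[-6.46381184e-04,  9.51342855e-01,  3.08133663e-01,
         7.92457436e-02],
       [ 9.99999772e-01,  6.75704903e-04,  1.15339715e-05,
        -1.57768338e-03],
       [-1.97234666e-04,  3.08133600e-01, -9.51343075e-01,
        -7.01623527e-02],
       [ 0.00000000e+00,  0.00000000e+00,  0.00000000e+00,
         1.00000000e+00]])}
{'t': 0.15, 'q': array([-1.18997007e-01,  5.32264983e-02,  1.61398780e+00, -3.00784260e-05,
        1.47602211e+00, -1.18999636e-01]), 'dq': array([-3.98091291e-04, -1.61482226e-03, -4.47320587e-03,  1.10113113e-03,
        3.91196143e-04,  3.83870864e-06]), 'effort': array([ 5.10442842e-04, -3.94241810e+01, -3.70721948e+01, -1.15854355e-04,
        4.61802789e-03,  5.00508997e-05]), 'tool_pos': array([6.24621410e-01, 4.13125521e-05, 3.02926653e-01]), 'tool_rot': array([-2.22053451e+00, -2.22054673e+00,  1.63240009e-03]), 'contact_force': array([ 0.51138939,  0.35365083, -0.29163262]), 'wrist_torque': array([-0.00921336, -0.01638903,  0.0285702 ]), 'grip_force': 0.0, 'opening': 0.08524435632581742}
```

```bash
sleep 0; ls *
```

```text
h.py

pics:
scene0.npz
scene0.png
side0.npz
side0.png
wrist0.npz
wrist0.png
```

View images.

View pics/scene0.png

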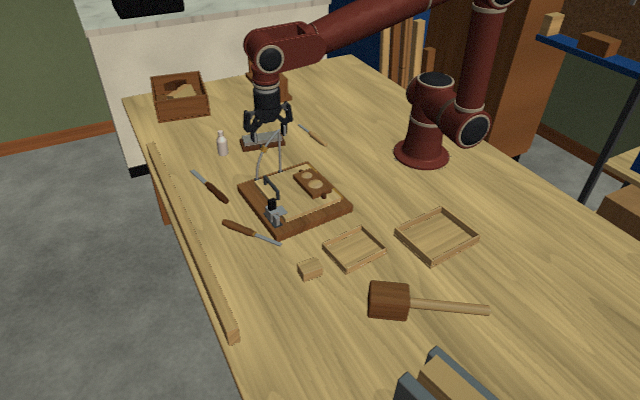

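View pics/side0.png

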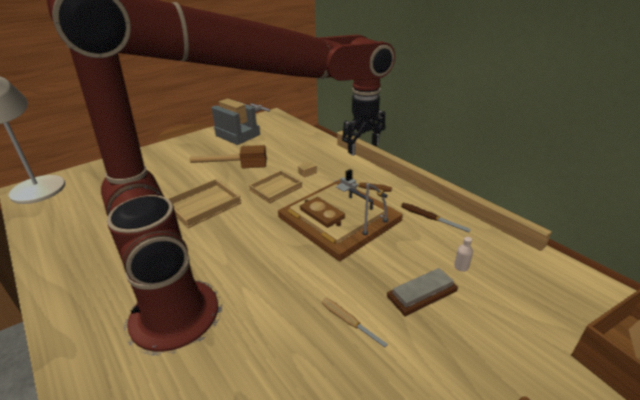

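View pics/wrist0.png

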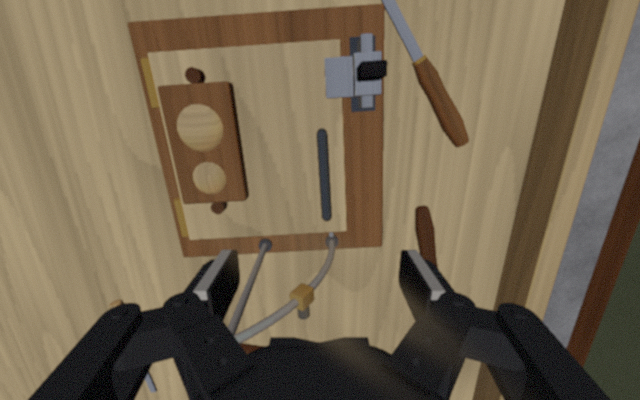

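```bash
python3 - <<'E'
from h import *
np.set_printoptions(precision=4,suppress=True)
for uv in[(130,22),(383,5),(382,246),(184,257)]: print('plinth',onz('wrist0',*uv,.03))
for uv in[(322,130),(326,218)]: print('bar',onz('wrist0',*uv,.084))
print('grip',onz('wrist0',371,70,.105))
print('board', [onz('wrist0',*uv,.048) for uv in [(148,52),(340,40),(346,232),(190,240)]])
for uv in [(322,246),(355,227),(387,247),(352,271)]: print('smalltray',onz('scene0',*uv,.025))
for uv in [(249,186),(274,172),(302,185),(277,201)]: print('smalltray side',onz('side0',*uv,.025))
for uv in [(394,237),(440,208),(479,238),(433,264)]: print('big',onz('scene0',*uv,.03))
for uv in [(238,190),(310,164),(352,207),(282,236)]: print('plinth sc',onz('scene0',*uv,.03))
E
python3 - <<'E'
import cv2,numpy as np
a=cv2.imread('pics/scene0.png')[120:290,200:400];b=cv2.imread('pics/side0.png')[150:270,240:420]
a=cv2.resize(a,None,fx=3.0,fy=3.0,interpolation=2)
b=cv2.resize(b,None,fx=4,fy=4,interpolation=2)
cv2.imwrite('pics/a.png',a);cv2.imwrite('pics/b.png',b)
E
```

```text
plinth [0.4185 0.1686 0.03  ]
plinth [0.6909 0.184  0.03  ]
plinth [ 0.7098 -0.1011  0.03  ]
plinth [ 0.4337 -0.1183  0.03  ]
bar [0.626  0.0586 0.084 ]
bar [ 0.6308 -0.0377  0.084 ]
grip [0.669  0.1118 0.105 ]
board [array([0.4424, 0.1363, 0.048 ]), array([0.6448, 0.1473, 0.048 ]), array([ 0.6576, -0.0716,  0.048 ]), array([ 0.4552, -0.083 ,  0.048 ])]
smalltray [0.5917 0.28   0.025 ]
smalltray [0.4637 0.2554 0.025 ]
smalltray [0.4258 0.3694 0.025 ]
smalltray [0.5642 0.4004 0.025 ]
smalltray side [0.4198 0.3585 0.025 ]
smalltray side [0.5421 0.3844 0.025 ]
smalltray side [0.5688 0.2421 0.025 ]
smalltray side [0.4449 0.2145 0.025 ]
big [0.3867 0.3489 0.03  ]
big [0.1766 0.3083 0.03  ]
big [0.1639 0.4674 0.03  ]
big [0.3532 0.4852 0.03  ]
plinth sc [ 0.719  -0.0699  0.03  ]
plinth sc [ 0.4355 -0.0959  0.03  ]
plinth sc [0.4258 0.1763 0.03  ]
plinth sc [0.6796 0.1946 0.03  ]
```

View pics/a.png

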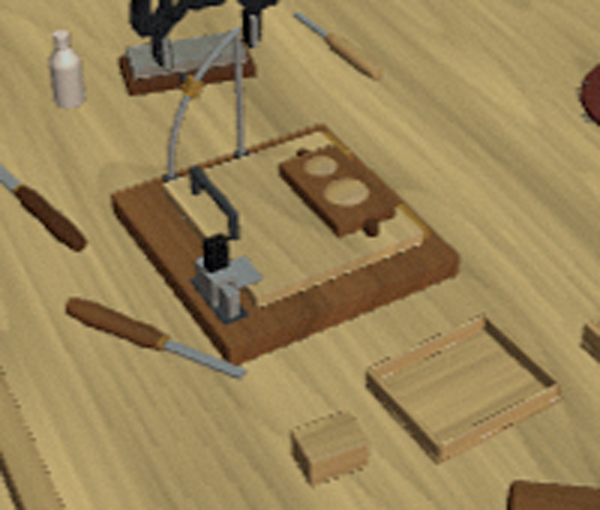

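View pics/b.png

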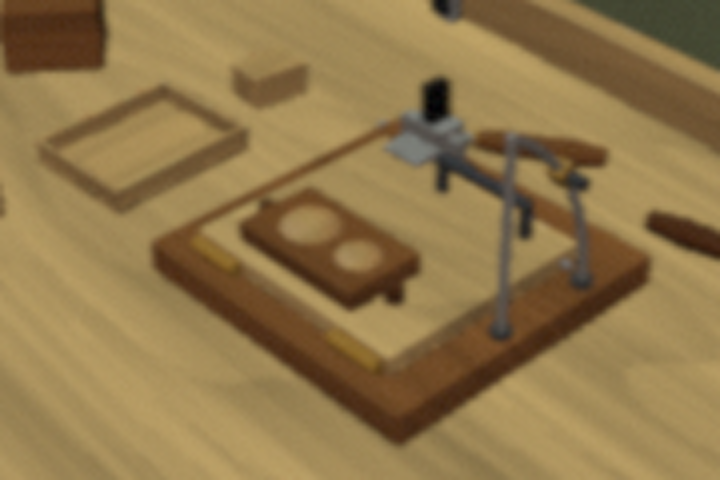

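arm_command(increments=[{"slide": [0.02,0.01,0],"spin": 7,"gripper": 1},{"slide": [0.045,0.02,0],"spin": 14,"gripper": 1},{"slide": [0.07,0.03,0],"spin": 21,"gripper": 1},{"slide": [0.09,0.04,0],"spin": 28,"gripper": 1},{"slide": [0.105,0.046,0],"spin": 35,"gripper": 1},{"slide": [0.114,0.05,0],"spin": 42,"gripper": 1},{"slide": [0.114,0.05,0],"spin": 49,"gripper": 1},{"slide": [0.114,0.05,0],"spin": 56,"gripper": 1}])

```text
t: 0.82
tool_pos: [0.6749, 0.1149, 0.3031]
tool_rot: [-3.006, -0.911, 0.002]
contact_force: [-0.1, -0.2, -1.0]
opening: 0.0851
grip_force: 0.0
```

arm_command(increments=[{"slide": [0,0,0],"spin": 7,"gripper": 0.2},{"slide": [0,0,0],"spin": 14,"gripper": 0.2},{"slide": [0,0,0],"spin": 21,"gripper": 0.2},{"slide": [0,0,0],"spin": 28,"gripper": 0.2},{"slide": [0,0,0.01],"spin": 30.8,"gripper": 0.2},{"slide": [0,0,0.02],"spin": 30.8,"gripper": 0.2},{"slide": [0,0,0.02],"spin": 30.8,"gripper": 0.2}])

```text
t: 1.4
tool_pos: [0.6738, 0.1139, 0.2803]
tool_rot: [3.14, 0.09, -0.008]
contact_force: [-0.8, -0.5, -0.7]
opening: 0.0514
grip_force: 0.0
```

Run:
```python
from h import *
np.set_printoptions(precision=4,suppress=True)
d=grab('wrist','wrist1');o=status.get_obs();print(o['tool_pos'],R.from_rotvec(o['tool_rot']).as_matrix(),o['opening'],o['q'])
```

```text
[0.674  0.1139 0.2812] [[ 0.9984  0.0571 -0.0044]
 [ 0.0571 -0.9984 -0.0003]
 [-0.0044  0.     -1.    ]] 0.05111770634981226 [0.0587 0.2037 1.4862 0.     1.4562 1.5723]
```

View pics/wrist1.png

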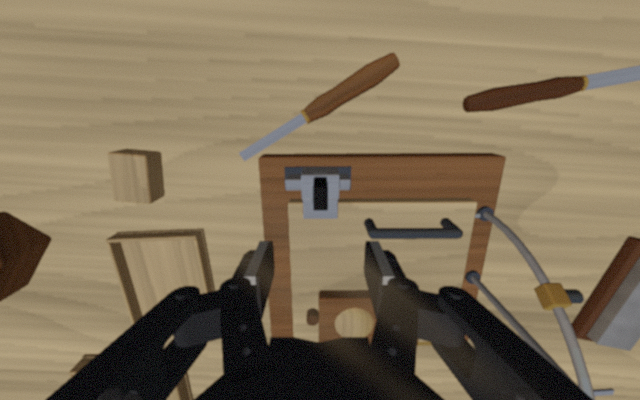

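Run:
```python
from h import *
np.set_printoptions(precision=4,suppress=True)
def box(f,x0,y0,x1,y1,t):
    a=cv2.imread(f'pics/{f}.png')[y0:y1,x0:x1].max(2); return a
for f,w in(('wrist1',(308,172,334,214)),('wrist0',(352,52,392,90))):
    a=box(f,*w,0);print(f,w);print('\n'.join(' '.join('%3d'%v for v in r[::2]) for r in a[::2]))
for n in ('wrist0','wrist1'):
  pass
pts={'barA':((322,130),(370,225)),'barB':((326,218),(460,233)),'plinthFR':((382,246),(504,157)),'plinthFL':((383,5),(261,156)),'block':((302,296),(552,295)),'boardFR':((346,232),(477,203)),'boardFL':((340,40),(288,203))}
for k,(a,b) in pts.items(): print(k,*tri(('wrist0',*a),('wrist1',*b)))
for uv in((109,234),(203,230),(214,292),(131,292)):print('tray',onz('wrist1',*uv,.025))
```

```text
wrist1 (308, 172, 334, 214)
 63  61  58  66  69  63  67  64  71  62  62  59  61
 85  84  85  87  86  90  88  95  88  95  95  94  98
135 133 136 118 104 109 112 111 110 120 135 138 135
142 139 135  73  32  23  24  33  30  89 142 141 140
142 142 133  59  12   1  13   9  16  71 139 144 144
140 139 132  53   1   3  15   0  13  53 131 140 140
141 140 137  49   6   5  14  17   3  39 130 144 144
143 143 124  37  14  15   8  18  26  39 127 143 145
144 144 123  49  26  18  28  36  21  27 124 145 144
141 145 120  36  21  24  31  19  23  29 125 145 146
142 143 120  52  13  27  28  33  25  41 124 144 144
143 143 123  41  31  18  31  36  25  32 128 145 145
140 143 122  48  21  26  22  20  32  26 126 146 148
147 141 117  42   7  27  29  26  18  35 120 144 138
141 142 117  45  30  27  25  24  24  40 121 140 140
140 141 122  40  29  30  19  29  20  34 124 138 139
142 142 129  45  23  32  21  31  26  43 121 139 142
142 142 134  51  33  26  29  30  18  38 125 141 136
140 139 131  59  28  23  33  31  15  38 125 144 142
138 141 136 106 104  99 102 103 105 112 137 140 138
138 135 139 138 137 142 139 139 
[... 1277 characters left out ...]
 136 134 131 134 133 135 129 100 133 146 147 150
126  77 137 137 138 138 138 137 140 141 138 137 135 133 122  99 135 147 150 154
125  92 134 136 137 138 138 138 139 137 133 137 133 136 124  99 132 147 151 152
128  86 137 135 134 139 141 137 140 140 135 138 133 136 126  97 134 149 150 153
barA [0.6268 0.0551 0.0606] [1.9, 1.9]
barB [ 0.631  -0.0404  0.0783] [0.4, 0.4]
plinthFR [ 0.709  -0.0994  0.0314] [0.9, 0.9]
plinthFL [0.6924 0.1848 0.0239] [1.1, 1.1]
block [ 0.6064 -0.0945  0.1459] [0.1, 0.1]
boardFR [ 0.6571 -0.0702  0.0493] [0.8, 0.8]
boardFL [0.6446 0.1477 0.0487] [0.5, 0.5]
tray [0.5807 0.3802 0.025 ]
tray [0.5932 0.2587 0.025 ]
tray [0.4991 0.2503 0.025 ]
tray [0.4927 0.3656 0.025 ]
```

Run:
```python
from h import *
np.set_printoptions(precision=4,suppress=True)
print(tri(('wrist0',374,69.5),('wrist1',320.5,198)), onz('wrist1',320.5,198,.107),onz('wrist0',374,69.5,.107))
# fit mark relation
c=np.array([.6509,.0382]) # far edge mid at z .049, stand x=85
FL=np.array([.6446,.1477]);FR=np.array([.6571,-.0702]);m=(FL+FR)/2;y=(FL-FR)/np.linalg.norm(FL-FR);x=np.array([y[1],-y[0]])
S=m-.085*x;print('stand',S,np.degrees(np.arctan2(x[1],x[0])))
W=lambda a,b:S+a*x+b*y
print('clip',W(.115,.075),'bar',W(.065,-.03))
b=np.array([.6064,-.0945])-S;bx,by=b@x,b@y;print('block in stand',bx,by,'r',np.hypot(bx+.12,.1459-.039),'a',np.arctan2(.1459-.039,bx+.12))
```

```text
(array([0.6714, 0.1123, 0.1058]), [0.2, 0.2]) [0.6717 0.1126 0.107 ] [0.6712 0.112  0.107 ]
stand [0.566  0.0339] 3.2832178223627673
clip [0.6765 0.1153] bar [0.6326 0.0077]
block in stand 0.0329915172049277 -0.1304855651685452 r 0.18663872678698193 a 0.6098741484637694
```

arm_command(increments=[{"slide": [-0.0015,0.001,0.035],"spin": 0,"gripper": 0.2},{"slide": [-0.0015,0.001,0.07],"spin": 0,"gripper": 0.2},{"slide": [-0.0015,0.001,0.1],"spin": 0,"gripper": 0.2},{"slide": [-0.0015,0.001,0.12],"spin": 0,"gripper": 0.2},{"slide": [-0.0015,0.001,0.131],"spin": 0,"gripper": 0.2},{"slide": [-0.0015,0.001,0.131],"spin": 0,"gripper": 0.2},{"slide": [-0.0015,0.001,0.131],"spin": 0,"gripper": 0}], newtons=60)

```text
t: 2.03
tool_pos: [0.6738, 0.1129, 0.1533]
tool_rot: [3.14, 0.088, 0.0]
contact_force: [0.4, 0.2, 0.0]
opening: 0.0429
grip_force: 0.0
```

arm_command(increments=[{"slide": [0,0,0],"spin": 0,"gripper": -0.5},{"slide": [0,0,0],"spin": 0,"gripper": -1},{"slide": [0,0,0],"spin": 0,"gripper": -1},{"slide": [0,0,0],"spin": 0,"gripper": -1},{"slide": [0,0,0],"spin": 0,"gripper": -1},{"slide": [0,0,0],"spin": 0,"gripper": -1},{"slide": [0,0,0],"spin": 0,"gripper": -1},{"slide": [0,0,0],"spin": 0,"gripper": -1}], newtons=60)

```text
t: 2.7
tool_pos: [0.675, 0.1129, 0.1558]
tool_rot: [3.14, 0.088, 0.007]
contact_force: [0.1, -0.4, 5.3]
opening: 0.0132
grip_force: 59.4
```

arm_command(increments=[{"slide": [0,0,-0.003],"spin": 0,"gripper": -1},{"slide": [0,0,-0.008],"spin": 0,"gripper": -1},{"slide": [0,0,-0.014],"spin": 0,"gripper": -1},{"slide": [0,0,-0.022],"spin": 0,"gripper": -1},{"slide": [0,0,-0.032],"spin": 0,"gripper": -1},{"slide": [0,0,-0.045],"spin": 0,"gripper": -1},{"slide": [0,0,-0.06],"spin": 0,"gripper": -1},{"slide": [0,0,-0.075],"spin": 0,"gripper": -1}])

```text
t: 3.37
tool_pos: [0.6733, 0.113, 0.2297]
tool_rot: [-3.14, -0.088, 0.001]
contact_force: [0.3, -0.0, -1.8]
opening: 0.0128
grip_force: 60.5
```

arm_command(increments=[{"slide": [0,0,-0.02],"spin": 0,"gripper": -1},{"slide": [0,0,-0.04],"spin": 0,"gripper": -1},{"slide": [0,0,-0.04],"spin": 0,"gripper": -1}])

```text
t: 3.62
tool_pos: [0.6756, 0.1131, 0.2756]
tool_rot: [-3.14, -0.088, -0.016]
contact_force: [1.0, 0.4, 0.2]
opening: 0.0125
grip_force: 60.6
```

Run:
```python
from h import *
np.set_printoptions(precision=4,suppress=True)
d=grab('wrist','wrist2');o=status.get_obs();print(o['tool_pos'],R.from_rotvec(o['tool_rot']).as_matrix(),o['opening'],o['contact_force'])
```

```text
[0.675  0.1131 0.2729] [[ 0.9984  0.056   0.0075]
 [ 0.056  -0.9984  0.0005]
 [ 0.0076 -0.     -1.    ]] 0.012582974300646737 [ 0.6732  0.171  -1.5886]
```

View pics/wrist2.png

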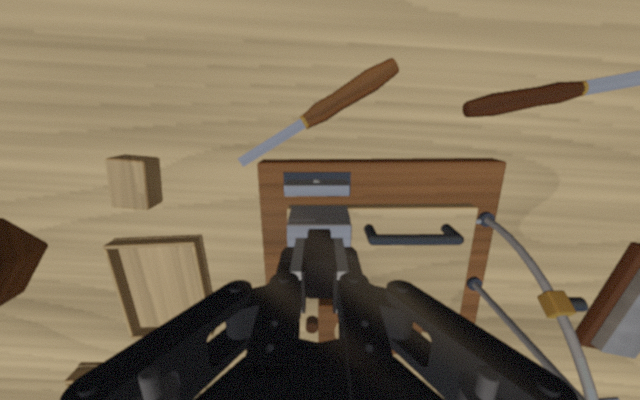

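Run:
```python
from h import *
np.set_printoptions(precision=4,suppress=True)
for uv in((109,243),(204,235),(213,292),(131,334)):print('tray',onz('wrist2',*uv,.025))
print(tri(('wrist2',109,243),('side0',302,185),('scene0',323,246)))
```

```text
tray [0.5771 0.3772 0.025 ]
tray [0.595  0.2549 0.025 ]
tray [0.5105 0.2485 0.025 ]
tray [0.4331 0.3701 0.025 ]
(array([0.5972, 0.3072, 0.0347]), [48.4, 47.2, 13.6])
```

arm_command(increments=[{"slide": [-0.014,-0.02,0],"spin": 0,"gripper": -1},{"slide": [-0.034,-0.05,0],"spin": 0,"gripper": -1},{"slide": [-0.055,-0.082,0],"spin": 0,"gripper": -1},{"slide": [-0.076,-0.114,0],"spin": 0,"gripper": -1},{"slide": [-0.097,-0.146,0],"spin": 0,"gripper": -1},{"slide": [-0.117,-0.175,0],"spin": 0,"gripper": -1},{"slide": [-0.13,-0.195,0],"spin": 0,"gripper": -1},{"slide": [-0.138,-0.205,0],"spin": 0,"gripper": -1}])

```text
t: 4.33
tool_pos: [0.5218, 0.3119, 0.2666]
tool_rot: [3.14, 0.092, -0.004]
contact_force: [0.1, -0.7, -3.0]
opening: 0.0128
grip_force: 60.6
```

arm_command(increments=[{"slide": [0,0,0],"spin": 0,"gripper": -1},{"slide": [0,0,0],"spin": 0,"gripper": -1}])

```text
t: 4.5
tool_pos: [0.5241, 0.3097, 0.2672]
tool_rot: [3.139, 0.089, -0.001]
contact_force: [-0.2, 0.0, -1.8]
opening: 0.0125
grip_force: 60.6
```

Run:
```python
from h import *
np.set_printoptions(precision=4,suppress=True)
d=grab('wrist','wrist3');o=status.get_obs();print(o['tool_pos'],R.from_rotvec(o['tool_rot']).as_matrix(),o['opening'],o['contact_force'])
```

```text
[0.5246 0.3092 0.2674] [[ 0.9985  0.0554 -0.0003]
 [ 0.0554 -0.9985 -0.001 ]
 [-0.0004  0.001  -1.    ]] 0.012775447441053016 [ 0.2777 -0.831  -1.8165]
```

View pics/wrist3.png

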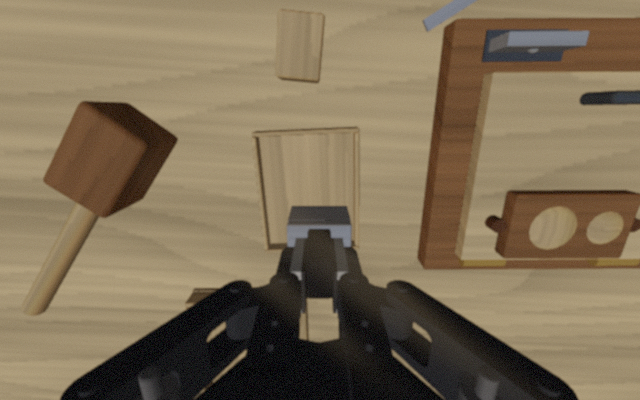

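Run:
```python
from h import *
np.set_printoptions(precision=4,suppress=True)
P=np.array([onz('wrist3',*uv,.025) for uv in((253,133),(359,127),(359,247),(269,248))]);print(P,P.mean(0))
```

```text
[[0.5717 0.385  0.025 ]
 [0.5846 0.269  0.025 ]
 [0.4386 0.2542 0.025 ]
 [0.431  0.3673 0.025 ]] [0.5065 0.3189 0.025 ]
```

arm_command(increments=[{"slide": [-0.004,-0.01,0.02],"spin": 0,"gripper": -1},{"slide": [-0.004,-0.01,0.055],"spin": -2,"gripper": -1},{"slide": [-0.004,-0.01,0.09],"spin": -2,"gripper": -1},{"slide": [-0.004,-0.01,0.115],"spin": -2,"gripper": -1},{"slide": [-0.004,-0.01,0.128],"spin": -2,"gripper": -1},{"slide": [-0.004,-0.01,0.134],"spin": -2,"gripper": -1},{"slide": [-0.004,-0.01,0.137],"spin": -2,"gripper": -1},{"slide": [-0.004,-0.01,0.138],"spin": -2,"gripper": -1}])

```text
t: 5.22
tool_pos: [0.521, 0.3195, 0.1311]
tool_rot: [-3.138, -0.141, -0.003]
contact_force: [0.2, -0.3, -0.8]
opening: 0.0127
grip_force: 60.5
```

arm_command(increments=[{"slide": [0,0,0.001],"spin": 0,"gripper": -1},{"slide": [0,0,0.002],"spin": 0,"gripper": -1},{"slide": [0,0,0.003],"spin": 0,"gripper": -1}])

```text
t: 5.47
tool_pos: [0.5207, 0.32, 0.1286]
tool_rot: [-3.137, -0.142, -0.004]
contact_force: [0.1, 0.3, -1.7]
opening: 0.0127
grip_force: 60.5
```

arm_command(increments=[{"slide": [0,0,0.001],"spin": 0,"gripper": -1},{"slide": [0,0,0.002],"spin": 0,"gripper": -1},{"slide": [0,0,0.003],"spin": 0,"gripper": -1},{"slide": [0,0,0.004],"spin": 0,"gripper": -1}])

```text
t: 5.8
tool_pos: [0.5202, 0.3199, 0.1241]
tool_rot: [-3.138, -0.143, -0.001]
contact_force: [-2.6, -1.4, 8.2]
opening: 0.0129
grip_force: 62.0
```

Landed on the tray floor (8 N). I'll release gently and rise.

arm_command(increments=[{"slide": [0,0,-0.001],"spin": 0,"gripper": -0.4},{"slide": [0,0,-0.001],"spin": 0,"gripper": -0.2},{"slide": [0,0,-0.001],"spin": 0,"gripper": 0},{"slide": [0,0,-0.001],"spin": 0,"gripper": 0},{"slide": [0,0,-0.001],"spin": 0,"gripper": 0}])

```text
t: 6.22
tool_pos: [0.5197, 0.3197, 0.1238]
tool_rot: [-3.138, -0.143, 0.0]
contact_force: [-0.3, 0.1, -0.1]
opening: 0.0426
grip_force: 0.0
```

arm_command(increments=[{"slide": [0,0,-0.015],"spin": 0,"gripper": 0},{"slide": [0,0,-0.04],"spin": 0,"gripper": 0},{"slide": [0,0,-0.075],"spin": 0,"gripper": 0},{"slide": [0,0,-0.11],"spin": 0,"gripper": 0},{"slide": [0,0,-0.14],"spin": 0,"gripper": 0},{"slide": [0,0,-0.15],"spin": 0,"gripper": 0},{"slide": [0,0,-0.15],"spin": 0,"gripper": 0}])

```text
t: 6.8
tool_pos: [0.5212, 0.3204, 0.2784]
tool_rot: [-3.135, -0.142, -0.011]
contact_force: [-0.2, 0.6, 0.0]
opening: 0.0423
grip_force: 0.0
```

Run:
```python
from h import *
np.set_printoptions(precision=4,suppress=True)
d=grab('wrist','wrist4');o=status.get_obs();print(o['t'],o['tool_pos'],R.from_rotvec(o['tool_rot']).as_matrix(),o['opening'],o['contact_force'],o['q'])
```

```text
6.85 [0.5202 0.3199 0.2751] [[ 0.9959  0.0906  0.0025]
 [ 0.0906 -0.9959  0.0012]
 [ 0.0026 -0.0009 -1.    ]] 0.042620693885186606 [-0.193   0.9194 -0.5993] [ 0.4295  0.0368  1.6777 -0.      1.4242  1.9095]
```

View pics/wrist4.png

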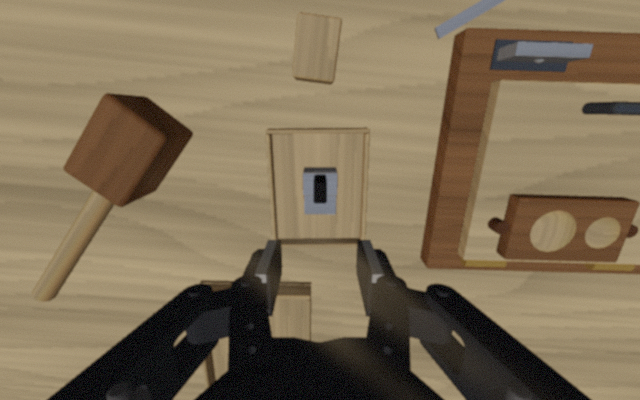

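arm_command(increments=[{"slide": [0.005,0.02,0],"spin": -7,"gripper": 0.2},{"slide": [0.015,0.055,0],"spin": -14,"gripper": 0.2},{"slide": [0.025,0.093,0],"spin": -21,"gripper": 0.2},{"slide": [0.035,0.131,0],"spin": -28,"gripper": 0.2},{"slide": [0.045,0.169,0],"spin": -35,"gripper": 0.2},{"slide": [0.055,0.207,0],"spin": -42,"gripper": 0.2},{"slide": [0.063,0.24,0],"spin": -49,"gripper": 0.2},{"slide": [0.067,0.265,0],"spin": -56,"gripper": 0.2}])

```text
t: 7.52
tool_pos: [0.61, 0.0588, 0.2699]
tool_rot: [-2.705, -1.594, 0.008]
contact_force: [0.5, 0.6, 0.9]
opening: 0.0512
grip_force: 0.0
```

```bash
cat >> h.py <<'E'
def go(t,y):
    o=status.get_obs();M=R.from_rotvec(o['tool_rot']).as_matrix();yaw=np.degrees(np.arctan2(M[1,0],M[0,0]))
    print(o['t'],o['tool_pos'],'yaw',round(yaw,2),'slide',np.round(M.T@(np.array(t)-o['tool_pos']),4),'spin',round(-(y-yaw),2),M[:,2])
E
python3 - <<'E'
from h import *
np.set_printoptions(precision=4,suppress=True)
go((.630,.008,.275),93.28)
for f,w in(('wrist0',(280,275,325,312)),('wrist1',(525,275,575,315)),('wrist2',(525,280,580,325)),('side0',(370,180,395,205)),('scene0',(255,142,272,156))):
    x0,y0,x1,y1=w;h=cv2.cvtColor(cv2.imread(f'pics/{f}.png')[y0:y1,x0:x1],cv2.COLOR_BGR2HSV)
    m=((h[...,0]>12)&(h[...,0]<28)&(h[...,1]>140)&(h[...,2]>70)).astype(np.uint8);n,l,s,c=cv2.connectedComponentsWithStats(m);k=1+np.argmax(s[1:,4]);print(f,s[k],c[k]+[x0,y0])
    globals()[f]=tuple(c[k]+[x0,y0])
S=np.array([.566,.0339]);t=np.radians(3.28);x=np.array([np.cos(t),np.sin(t)]);y=np.array([-x[1],x[0]])
def ang(p):
    b=p[:2]-S;return b@x,b@y,np.hypot(b@x+.12,p[2]-.039),np.arctan2(p[2]-.039,b@x+.12)
for F in(('wrist0','wrist1'),('wrist0','wrist2'),('side0','scene0'),('wrist0','wrist1','wrist2','side0','scene0')):
    p,e=tri(*[(f,*globals()[f]) for f in F]);print(F,p,e,np.round(ang(p),4))
E
```

```text
7.5167 [0.61   0.0588 0.2699] yaw 61.02 slide [-0.0348  0.0421 -0.0051] spin -32.26 [-0.0054 -0.0006 -1.    ]
wrist0 [ 14  10  19  18 175] [304.6457 291.7714]
wrist1 [ 10   9  36  25 627] [552.2121 295.5072]
wrist2 [ 14  11  36  27 654] [555.7982 303.4939]
side0 [ 6  5 15 11 82] [382.9024 188.6829]
scene0 [ 5  2  8  9 38] [263.5    148.5526]
('wrist0', 'wrist1') [ 0.6098 -0.0872  0.1515] [1.5, 1.5] [ 0.0368 -0.1234  0.193   0.622 ]
('wrist0', 'wrist2') [ 0.6098 -0.0872  0.1514] [1.5, 1.5] [ 0.0368 -0.1234  0.193   0.6218]
('side0', 'scene0') [ 0.6153 -0.0919  0.1527] [4.4, 4.4] [ 0.042  -0.1284  0.1979  0.6122]
('wrist0', 'wrist1', 'wrist2', 'side0', 'scene0') [ 0.6122 -0.0891  0.1523] [4.5, 2.0, 1.9, 8.5, 0.7] [ 0.0391 -0.1255  0.1953  0.6187]
```

arm_command(increments=[{"slide": [-0.01,0.012,0],"spin": -7,"gripper": 0.2},{"slide": [-0.02,0.024,0],"spin": -14,"gripper": 0.2},{"slide": [-0.03,0.036,0],"spin": -21,"gripper": 0.2},{"slide": [-0.035,0.042,0],"spin": -28,"gripper": 0.2},{"slide": [-0.035,0.042,0],"spin": -32.3,"gripper": 0.2},{"slide": [-0.035,0.042,0],"spin": -32.3,"gripper": 0.2},{"slide": [-0.035,0.042,0],"spin": -32.3,"gripper": 0.2}])

```text
t: 8.1
tool_pos: [0.6291, 0.0108, 0.2707]
tool_rot: [-2.161, -2.275, 0.004]
contact_force: [0.3, 0.0, -1.3]
opening: 0.051
grip_force: 0.0
```

Run:
```python
from h import *
np.set_printoptions(precision=4,suppress=True)
d=grab('wrist','wrist5')
go((.630,.008,.132),93.28)
f=d['frame'];print(proj('wrist5',(.632,.008,.084)))
# dark blue-grey bar mask
u,v=map(int,proj('wrist5',(.632,.008,.084)));y0,x0=max(v-70,0),u-50
h=f[y0:v+70,x0:u+50].max(2);m=(h<75).astype(np.uint8);n,l,s,c=cv2.connectedComponentsWithStats(m)
for k in range(1,n):
    if s[k,4]>100:
        q=c[k]+[x0,y0];print(s[k]+[x0,y0,0,0,0],q,onz('wrist5',*q,.08))
```

```text
8.15 [0.6293 0.011  0.2714] yaw 92.98 slide [-0.0031  0.0011  0.1394] spin -0.3 [-0.0037  0.0004 -1.    ]
(np.float64(324.0987201732243), np.float64(197.40504179362784))
[315 142  11  93 872] [320.4885 185.5172] [0.6279 0.0187 0.08  ]
[365 241   9  26 203] [368.6305 254.9064] [ 0.6829 -0.0547  0.08  ]
```

arm_command(increments=[{"slide": [0,0,0.03],"spin": 0,"gripper": 0.2},{"slide": [0,0,0.065],"spin": 0,"gripper": 0.2},{"slide": [0,0,0.1],"spin": 0,"gripper": 0.2},{"slide": [0,0,0.125],"spin": 0,"gripper": 0.2},{"slide": [0,0,0.137],"spin": 0,"gripper": 0.2},{"slide": [0,0,0.14],"spin": 0,"gripper": 0.2},{"slide": [0,0,0.14],"spin": 0,"gripper": 0.2}])

```text
t: 8.73
tool_pos: [0.6297, 0.0111, 0.1332]
tool_rot: [-2.16, -2.279, 0.001]
contact_force: [1.3, -0.2, 1.0]
opening: 0.0514
grip_force: 0.0
```

arm_command(increments=[{"slide": [0,0,0],"spin": 0,"gripper": -0.3},{"slide": [0,0,0],"spin": 0,"gripper": -1},{"slide": [0,0,0],"spin": 0,"gripper": -1},{"slide": [0,0,0],"spin": 0,"gripper": -1},{"slide": [0,0,0],"spin": 0,"gripper": -1},{"slide": [0,0,0],"spin": 0,"gripper": -1}], newtons=50)

```text
t: 9.23
tool_pos: [0.63, 0.0106, 0.1364]
tool_rot: [-2.16, -2.28, 0.002]
contact_force: [-6.0, 0.2, 8.4]
opening: 0.0101
grip_force: 48.8
```

Run:
```python
from h import *
np.set_printoptions(precision=4,suppress=True)
o=status.get_obs();print(o['t'],o['tool_pos'],R.from_rotvec(o['tool_rot']).as_matrix())
# bar arc in stand plane
r=np.hypot(.185,.039);b=np.arctan2(.039,.185);t=np.radians(3.28)
for a in np.linspace(0,.615,9):
    print(round(a,3),'dx %.4f dz %.4f'%(r*np.cos(a+b)-.185,r*np.sin(a+b)-.039))
```

```text
9.2333 [0.63   0.0106 0.1364] [[-0.0541  0.9985 -0.0011]
 [ 0.9985  0.0541 -0.0006]
 [-0.0006 -0.0012 -1.    ]]
0.0 dx 0.0000 dz 0.0000
0.077 dx -0.0035 dz 0.0141
0.154 dx -0.0082 dz 0.0279
0.231 dx -0.0138 dz 0.0413
0.308 dx -0.0205 dz 0.0542
0.384 dx -0.0281 dz 0.0665
0.461 dx -0.0367 dz 0.0783
0.538 dx -0.0461 dz 0.0893
0.615 dx -0.0564 dz 0.0996
```

arm_command(increments=[{"slide": [0,-0.0015,-0.007],"spin": 0,"gripper": -1},{"slide": [0,-0.0035,-0.0141],"spin": 0,"gripper": -1},{"slide": [0,-0.0058,-0.021],"spin": 0,"gripper": -1},{"slide": [0,-0.0082,-0.028],"spin": 0,"gripper": -1},{"slide": [0,-0.011,-0.0346],"spin": 0,"gripper": -1},{"slide": [0,-0.0138,-0.0413],"spin": 0,"gripper": -1},{"slide": [0,-0.0171,-0.0478],"spin": 0,"gripper": -1},{"slide": [0,-0.0205,-0.0542],"spin": 0,"gripper": -1}])

```text
t: 9.9
tool_pos: [0.6104, 0.0094, 0.1898]
tool_rot: [2.159, 2.278, 0.004]
contact_force: [6.8, -2.0, -3.0]
opening: 0.0102
grip_force: 48.9
```

arm_command(increments=[{"slide": [0,0,0],"spin": 0,"gripper": -1},{"slide": [0,0,0],"spin": 0,"gripper": -1}])

```text
t: 10.07
tool_pos: [0.6105, 0.0095, 0.1897]
tool_rot: [2.159, 2.278, 0.003]
contact_force: [6.2, -1.4, -1.6]
opening: 0.0103
grip_force: 49.5
```

arm_command(increments=[{"slide": [0,-0.0037,-0.0062],"spin": 0,"gripper": -1},{"slide": [0,-0.0076,-0.0123],"spin": 0,"gripper": -1},{"slide": [0,-0.0118,-0.0183],"spin": 0,"gripper": -1},{"slide": [0,-0.0162,-0.0241],"spin": 0,"gripper": -1},{"slide": [0,-0.0208,-0.0296],"spin": 0,"gripper": -1},{"slide": [0,-0.0256,-0.0351],"spin": 0,"gripper": -1},{"slide": [0,-0.0307,-0.0403],"spin": 0,"gripper": -1},{"slide": [0,-0.0345,-0.044],"spin": 0,"gripper": -1}])

```text
t: 10.73
tool_pos: [0.5771, 0.0074, 0.235]
tool_rot: [2.157, 2.275, 0.008]
contact_force: [8.9, -2.0, 1.3]
opening: 0.01
grip_force: 48.9
```

arm_command(increments=[{"slide": [0,-0.0014,-0.0014],"spin": 0,"gripper": -1},{"slide": [0,-0.0014,-0.0014],"spin": 0,"gripper": -1},{"slide": [0,-0.0014,-0.0014],"spin": 0,"gripper": -1},{"slide": [0,-0.0014,-0.0014],"spin": 0,"gripper": -1}])

```text
t: 11.07
tool_pos: [0.576, 0.0073, 0.2361]
tool_rot: [2.157, 2.275, 0.008]
contact_force: [7.4, -1.7, 0.5]
opening: 0.0097
grip_force: 49.2
```

Run:
```python
from h import *
np.set_printoptions(precision=4,suppress=True)
grab('side','side1');grab('wrist','wrist6');grab('scene','scene1')
o=status.get_obs();print(o['t'],o['tool_pos'],o['contact_force'],o['grip_force'])
S=np.array([.566,.0339]);t=np.radians(3.28);x=np.array([np.cos(t),np.sin(t)]);y=np.array([-x[1],x[0]])
for f in('side1','wrist6','scene1'):
  for a in(.58,.615,.65):
    p=S+(-.12+.19*np.cos(a))*x-.12*y;print(f,a,proj(f,(*p,.039+.19*np.sin(a))))
a=cv2.imread('pics/side1.png')[150:240,320:430];b=cv2.imread('pics/scene1.png')[120:200,230:310];c=cv2.imread('pics/wrist6.png')
rs=lambda i,s:cv2.resize(i,s,interpolation=2)
k=np.zeros((600,800,3),np.uint8);k[:300,:400]=rs(a,(367,300))[:, :400] if 0 else cv2.copyMakeBorder(rs(a,(367,300)),0,0,0,33,0);k[:300,400:700]=rs(b,(300,300));k[300:,:480]=rs(c,(480,300))
cv2.imwrite('pics/m.png',k)
```

```text
11.2167 [0.576  0.0073 0.2361] [ 8.8553 -1.1663  1.2532] 49.20718431472778
side1 0.58 (np.float64(378.3107393369888), np.float64(191.24905300335058))
side1 0.615 (np.float64(377.5631472001629), np.float64(190.1378315891074))
side1 0.65 (np.float64(376.7617128179011), np.float64(189.08053148623156))
wrist6 0.58 (np.float64(360.7817028274392), np.float64(348.3800948788894))
wrist6 0.615 (np.float64(356.83946155111295), np.float64(354.6105231979021))
wrist6 0.65 (np.float64(352.3995696572438), np.float64(361.0111524023313))
scene1 0.58 (np.float64(264.37214289471837), np.float64(151.48870838549658))
scene1 0.615 (np.float64(265.30956148310736), np.float64(149.76894500522846))
scene1 0.65 (np.float64(266.30386204402373), np.float64(148.06352871043853))
```

View pics/m.png

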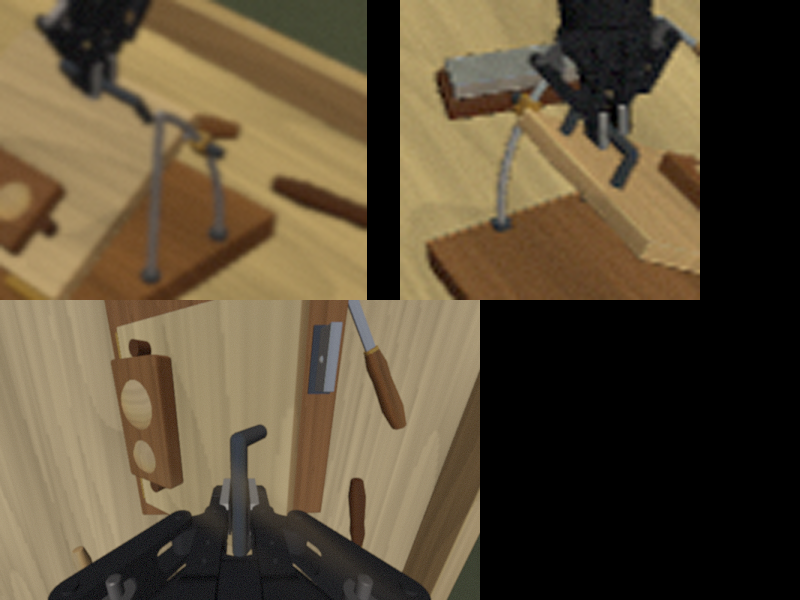

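Run:
```python
from h import *
np.set_printoptions(precision=4,suppress=True)
S=np.array([.566,.0339]);t=np.radians(3.28);x=np.array([np.cos(t),np.sin(t)]);y=np.array([-x[1],x[0]])
def B(a,bx,by,bz):
    p=S+(-.12+bx*np.cos(a)-bz*np.sin(a))*x+by*y;return (*p,.039+bx*np.sin(a)+bz*np.cos(a))
g=cv2.cvtColor(cv2.imread('pics/wrist6.png'),cv2.COLOR_BGR2HSV)
for v in(40,120,200,260):
  row=g[v-2:v+3,360:440].astype(int).mean(0);print(v,'edge',360+np.argmax(np.abs(np.diff(cv2.GaussianBlur(row.astype(np.float32),(1,5),1)[:,1]))))
  r=[]
  for a in(.56,.59,.62,.65,.68):
    P=[proj('wrist6',B(a,.205,b,.009)) for b in(-.1,.1)];(u0,v0),(u1,v1)=P;r.append(round(float(u0+(v-v0)*(u1-u0)/(v1-v0)),1))
  print(r)
for a in(.56,.59,.62,.65,.68): print(a,'sceneFLtop',np.round(proj('scene1',B(a,.205,.11,.009)),1),'FRtop',np.round(proj('scene1',B(a,.205,-.11,.009)),1),'sideFRtop',np.round(proj('side1',B(a,.205,-.11,.009)),1),np.round(proj('side1',B(a,.205,-.11,-.009)),1))
print('flat FL', proj('scene0',B(0,.205,.11,.009)),'FR',proj('scene0',B(0,.205,-.11,.009)),proj('side0',B(0,.205,-.11,.009)))
```

```text
40 edge 417
[403.3, 398.7, 393.4, 387.2, 380.3]
120 edge 410
[396.9, 392.6, 387.7, 382.1, 375.7]
200 edge 437
[390.5, 386.6, 382.1, 377.0, 371.1]
260 edge 429
[385.7, 382.1, 377.9, 373.1, 367.7]
0.56 sceneFLtop [296.  186.8] FRtop [262.7 150.6] sideFRtop [378.3 185. ] [380.1 188.2]
0.59 sceneFLtop [297.1 185. ] FRtop [263.7 149. ] sideFRtop [377.6 184. ] [379.5 187.1]
0.62 sceneFLtop [298.2 183.3] FRtop [264.6 147.4] sideFRtop [376.8 183.1] [378.9 186. ]
0.65 sceneFLtop [299.4 181.6] FRtop [265.6 145.8] sideFRtop [376.  182.1] [378.2 185. ]
0.68 sceneFLtop [300.5 179.9] FRtop [266.6 144.3] sideFRtop [375.2 181.2] [377.5 183.9]
flat FL (np.float64(286.0094869890065), np.float64(218.4830131654112)) FR (np.float64(254.87113192129726), np.float64(180.43726027806863)) (np.float64(383.8712016595769), np.float64(210.05228783591133))
```

Run:
```python
from h import *
np.set_printoptions(precision=4,suppress=True)
S=np.array([.566,.0339]);t=np.radians(3.28);x=np.array([np.cos(t),np.sin(t)]);y=np.array([-x[1],x[0]])
def B(a,bx,by,bz):
    p=S+(-.12+bx*np.cos(a)-bz*np.sin(a))*x+by*y;return (*p,.039+bx*np.sin(a)+bz*np.cos(a))
g=cv2.imread('pics/wrist6.png').astype(int)
for v in(120,200,260):
  print(v,[tuple(int(q) for q in g[v-3:v+4,u].mean(0)) for u in range(370,420,2)])
  for bz in(.009,-.009):
   r=[]
   for a in(.56,.59,.62,.65):
    (u0,v0),(u1,v1)=[proj('wrist6',B(a,.205,b,bz)) for b in(-.1,.1)];r.append(round(float(u0+(v-v0)*(u1-u0)/(v1-v0)),1))
   print(bz,r)
# block vs board in scene1: print hsv patch
h=cv2.imread('pics/scene1.png')
h=cv2.cvtColor(h,cv2.COLOR_BGR2HSV)[140:156,256:276]
print('\n'.join(' '.join('%2d/%3d/%3d'%tuple(p) for p in r) for r in h[::1,::1]))
```

```text
120 [(104, 140, 156), (106, 140, 156), (104, 137, 154), (103, 138, 154), (102, 137, 153), (103, 138, 154), (102, 136, 153), (104, 139, 154), (105, 140, 156), (107, 141, 158), (106, 141, 156), (104, 138, 155), (81, 113, 133), (66, 98, 120), (66, 95, 116), (63, 93, 113), (58, 87, 110), (50, 79, 111), (48, 76, 107), (51, 79, 112), (49, 60, 80), (66, 58, 54), (66, 58, 53), (69, 60, 55), (69, 61, 57)]
0.009 [396.9, 392.6, 387.7, 382.1]
-0.009 [406.0, 403.4, 400.3, 396.6]
200 [(102, 137, 152), (108, 142, 158), (110, 146, 162), (112, 149, 166), (117, 153, 170), (117, 155, 171), (117, 154, 171), (117, 154, 171), (116, 152, 169), (91, 125, 146), (75, 109, 132), (70, 102, 125), (65, 95, 117), (59, 88, 112), (51, 77, 110), (50, 77, 109), (49, 75, 108), (53, 81, 115), (54, 84, 118), (57, 86, 121), (56, 87, 123), (55, 84, 118), (51, 79, 112), (51, 79, 112), (51, 80, 115)]
0.009 [390.5, 386.6, 382.1, 377.0]
-0.009 [398.8, 396.4, 393.6, 390.2]
260 [(111, 148, 165), (114, 150, 167), (116, 153, 169), (117, 153, 170), (118, 154, 171), (118, 155, 172), (114, 151, 169), (86, 120, 143), (73, 107, 130), (
[... 3157 characters left out ...]
159 20/112/114 120/  6/ 46 87/ 42/ 54
22/101/167 22/104/166 22/104/174 22/105/167 20/ 95/131 18/ 86/118 18/123/124 18/119/133 18/121/139 18/125/141 17/120/147 19/114/166 20/119/187 19/122/176 18/123/174 17/117/178 17/116/147 16/ 57/ 67 90/ 27/ 48 100/ 27/ 57
22/106/166 22/108/167 21/105/170 21/100/150 23/ 29/106 26/ 17/120 19/ 90/113 17/131/121 19/118/132 18/124/138 18/126/144 18/118/147 19/118/167 18/119/186 18/123/181 18/119/165 18/108/111 90/ 28/ 45 105/ 18/ 56 107/ 41/ 56
21/106/168 22/106/171 20/109/169 21/ 87/149 12/ 11/112 34/ 14/126 21/ 78/125 20/119/137 19/123/124 18/121/135 18/122/140 17/121/143 19/121/148 19/116/174 18/123/185 18/123/181 18/116/154 20/ 59/ 87 99/ 83/ 49 18/ 86/ 86
```

arm_command(increments=[{"slide": [0,-0.0008,-0.0007],"spin": 0,"gripper": -1},{"slide": [0,-0.0015,-0.0013],"spin": 0,"gripper": -1},{"slide": [0,-0.0015,-0.0013],"spin": 0,"gripper": -1},{"slide": [0,-0.0015,-0.0013],"spin": 0,"gripper": -1},{"slide": [0,-0.0015,-0.0013],"spin": 0,"gripper": -1},{"slide": [0,-0.0015,-0.0013],"spin": 0,"gripper": -1},{"slide": [0,-0.0015,-0.0013],"spin": 0,"gripper": -1},{"slide": [0,-0.0015,-0.0013],"spin": 0,"gripper": -1}])

```text
t: 11.88
tool_pos: [0.5745, 0.0073, 0.2377]
tool_rot: [2.157, 2.275, 0.007]
contact_force: [8.3, -2.0, 2.0]
opening: 0.0101
grip_force: 49.0
```

Run:
```python
from h import *
np.set_printoptions(precision=4,suppress=True)
o=status.get_obs();print(o['t'],o['tool_pos'],o['contact_force'],o['grip_force'])
S=np.array([.566,.0339]);t=np.radians(3.28);x=np.array([np.cos(t),np.sin(t)]);y=np.array([-x[1],x[0]])
def B(a,bx,by,bz):
    p=S+(-.12+bx*np.cos(a)-bz*np.sin(a))*x+by*y;return (*p,.039+bx*np.sin(a)+bz*np.cos(a))
grab('wrist','wrist7');g=cv2.imread('pics/wrist7.png')
for v in(60,120,160,200,230,260):
  r=g[v-3:v+4,375:420,1].mean(0);d=np.diff(cv2.GaussianBlur(r[None],(5,1),1)[0]);u=375.5+np.argmin(d)
  A=np.arange(.54,.68,.002);U=[]
  for a in A:
    (u0,v0),(u1,v1)=[proj('wrist7',B(a,.205,b,.009)) for b in(-.1,.1)];U.append(u0+(v-v0)*(u1-u0)/(v1-v0))
  print(v,u,round(float(A[np.argmin(np.abs(np.array(U)-u))]),3))
# silhouette extents (bbox) of block in wrist views -> ends along rod
for f,w in(('wrist1',(525,275,575,315)),('wrist2',(525,280,580,325))):
  Pc=[proj(f,B(a,.19,-.13,0)) for a in(.56,.6,.64)];print(f,np.round(Pc,1))
  for a in(.58,.6,.62):
    T=10/190
    c=np.array([proj(f,B(a,0.19*1,-.13+sy*.008,0) if 0 else (np.array(B(a,.19+sx*.008,-.13+sy*.008,sz*.010)))) for sx in(-1,1) for sy in(-1,1) for sz in(-1,1)]);print(a,c.min(0).round(1),c.max(0).round(1))
```

```text
11.8833 [0.5745 0.0073 0.2377] [ 8.2823 -1.9673  2.0056] 49.007529616355896
60 398.5 0.594
120 393.5 0.598
160 390.5 0.596
200 388.5 0.59
230 385.5 0.594
260 383.5 0.592
wrist1 [[548.2 283.1]
 [552.7 291.5]
 [557.1 300.5]]
0.58 [530.5 272.7] [572.5 301.8]
0.6 [532.5 277. ] [575.  306.1]
0.62 [534.5 281.3] [577.6 310.5]
wrist2 [[551.5 290.7]
 [556.2 299.4]
 [560.9 308.6]]
0.58 [533.4 280.1] [576.6 309.9]
0.6 [535.5 284.5] [579.3 314.3]
0.62 [537.6 289. ] [582.  318.9]
```

```bash
python3 -c "
from station import order;print(order.finish_job())"
```

```text
the job is handed in; nothing more can be done
None
```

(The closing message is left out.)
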